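Gauge a turned ring, then hold the comparator's spring slide open at the red pointer

TASK

Set the loose steel ring flat on the comparator's rest table and push it in between the two anvils until you feel it fully home against the end stop, then let go of it and leave it for two seconds so that the gauge can take its reading. Then draw the spring slide out by its black knob until the white line on the slide stands level with the line of the red pointer, and finish while still holding it there, so that a colleague can lift the ring out: the ring stays home and the slide is never let go to snap back. Leave the two stacked rings, the caliper and the oil bottle where they are.

Things in the scene. Friction and masses are not known exactly. Their poses are not given: they have to be found in the camera images.
- ring: the steel ring to be gauged, lying flat alone on the green table: 70 outside diameter, 42 bore, 16 high (wall 14 wide), about 0.3 kg; origin at the centre of its underside, z up its axis
- comparator: bench comparator, grey cast base fixed to the table, turned up to 0.2 rad. Origin on the table top under the measuring place; x away from the robot along the slide's line, y the way the ring is pushed in, z up. In mm: rest table of ground steel, top z 45, x -36 to 36, y -125 to 47; scale bar y -38 to -28, x -130 to -45, top z 60; base top z 25, x -130 to 75, y -130 to 90
- anvil_face (a point): middle of the top edge of the fixed anvil's flat face, which looks to -x: a steel bar along y, 135 long, 15 high above the rest table, on its far (+x) side; it guides the ring as it is pushed in; axes as the comparator's
- stop_face (a point): middle of the top edge of the end stop's face, which looks to -y: a dark steel block 34 wide, 10 high above the rest table
- jaw (a point): top centre of the moving anvil on the slide: an upright steel cylinder 20 diameter, 16 high above the rest table. Slide shut, it is 41 mm to the -x side of home and the gap to the fixed anvil is 66 mm; the 70 mm ring, pushed in +y along the fixed anvil, wedges it 4 mm back against the spring, which takes 5 to 12 N of push and eases again near home, then meets the firm end stop
- dial (a point): centre of the face of the dial indicator, 56 diameter, face up, 62 mm above the table top
- home (a point): the ring's measuring place: the point on the rest table where the centre of its underside lies when it is fully home, touching both the fixed anvil and the end stop; axes as the comparator's
- bay (a point): point on the rest table 76 mm in -y from home, on the open loading end, where the ring can be set down clear of the moving anvil; the fixed anvil's face is 35 mm in +x of it, so a ring set with its centre some 4 mm to the -x side is clear of it
- jaw_slide: blue spring-return measuring slide with moving anvil, pull rod and knob; travels 0 to 30 mm along the comparator's -x (towards the robot). Its frame coincides with the comparator's when shut. The spring pulls it shut with 5 N when shut, about 6.5 N on a ring that is home, 13 N at 22 mm, and snaps it back if let go
- knob (a point): centre of the black knob on the slide's pull rod, at the robot's end of the comparator: a cylinder 26 diameter, 24 long, its axis along x, 50 mm above the table top, overhanging the base so that fingers can straddle it from above along y; the rod behind it (+x) is 10 diameter and shows 34 long
- index (a point): end of the white index line across the slide's blue top, on the edge beside the scale bar (62 mm above the table); axes as the comparator's
- pointer: red set-pointer (14 x 13 x 8 mm with a brass thumb screw) clamped on top of the scale bar; stays as set, differently each time, at 12 to 22 mm of slide travel. Origin on its line, at the bar's top; axes as the comparator's
- mark (a point): tip of the white line on the red pointer; the slide is at the mark when index and mark have the same x in the comparator's frame; axes as the comparator's
- ring_low: lower of two stacked bystander rings, the same as the ring to be gauged; origin at the centre of its underside
- ring_high: upper of the two stacked rings
- caliper: steel vernier caliper lying flat, 225 long, about 80 over the jaws; origin under the middle of its beam, x along the beam to the jaws
- oil: small white oil bottle with red cap, 38 diameter, 95 high; origin at the centre of its underside
Not all that is in view belongs to the job. What is shaped like the ring but pink or purple is not meant.

How it is judged:
On the way:
1. the ring lies flat and untouched, fully home at fixed anvil and end stop, with the slide's anvil bearing on it, for 1.5 s (horizontal distance between ring and home below 0.003 m and z of ring in the frame of home below 0.002 m and angle between ring's own z axis and vertical below 0.04 rad and linear speed of ring below 0.01 m/s and contact force between jaw_slide and ring above 3 N and contact force between the fingers and ring below 0.3 N and contact force between the arm and jaw_slide below 0.3 N), for 1.5 s.
At the end, for the whole second after the job is handed in: The fingers hold the spring slide still with its white index line within 2.5 mm of the red pointer's line; the ring lies flat and free in its measuring place, within 4 mm of fully home, touched by neither slide nor fingers (x of index in the frame of mark between -0.0025 and 0.0025 m and contact force between the fingers and jaw_slide above 3 N and linear speed of jaw_slide below 0.01 m/s and horizontal distance between ring and home below 0.004 m and z of ring in the frame of home below 0.002 m and angle between ring's own z axis and vertical below 0.04 rad and contact force between each of jaw_slide, the fingers and ring below 0.3 N); the arm keeps its last pose, push and grip.
It fails at once if the slide is let go and snaps back (moves faster than 0.25 m/s) (linear speed of jaw_slide above 0.25 m/s).
It fails at once if a bystander (stacked rings, caliper, oil bottle) is moved more than 20 mm or knocked over (distance of any of ring_low, ring_high, caliper, oil from where it was at the start of the episode above 0.02 m or angle between oil's own z axis and vertical above 0.5 rad).
It also fails if it takes over 58 s, if anything falls off the work surface, if the arm or the gripper's body presses on something with over 40 N, if the wrist force passes 120 N, or if a joint passes its speed limit or range.

ROBOT

A 7-joint arm with a two-finger parallel gripper is mounted at the origin on the work surface. World frame = base frame: x ahead of the robot, y to its left, z up, the work surface at z = 0. Lengths are in m, angles in rad, forces in N, time in s.
With the tool pointing down it reaches from about 0.425 to 0.875 m from the base axis. Payload 8.4 kg.
Tool frame: the origin (TCP) lies midway between the tips of the shut fingers; the grasp point (between the pads) lies 19 mm behind it; z points along the fingers, y is the line along which they close (so a half turn about z gives the same grasp; the last joint's range is limited). The gripper opens to 85 mm and grips with 20 to 120 N. Pads are 22 mm wide; open, the fingers measure 114 mm over their backs; the gripper's body (76 mm by 85 mm) begins 54 mm behind the grasp point. The pads swing forward as they close: fully open they stand 13 mm farther back than shut.
Start: joints at [-1.354, 0.333, 0.04, 1.465, -0.013, 1.343, -0.059], TCP at [0.202, 0.618, 0.231] pointing down, gripper open.
Joint ranges: [-2.58, 2.58], [-0.38, 2.09], [-1.3, 1.39], [0.25, 2.4], [-1.5, 4.64], [0.08, 2.09], [-2.65, 2.65]. Speed limits (rad/s): [2.22, 2.22, 2.79, 2.79, 3.14, 3.14, 3.14].

INTERFACE

Orientations are given as a 3x3 rotation matrix whose columns are the frame's x, y, z axes.
In Python, from bench import manip, readout, eyes gives the robot as it stands. The module is installed in compiled form; this text tells all that it offers. Calls block until the motion is done:
- manip.goto(position, orientation): joint-space move of the TCP to a pose.
- manip.line_to(position, attitude=None, rate=0.15): straight line of the TCP; attitude=None keeps the orientation; rate is the mean speed in m/s.
- manip.move_joints(angles): joint-space move.
- manip.release() and manip.gripper_close(strength=None): open the fingers fully, or close them until they stop; strength is the grip in N (None keeps the last).
- manip.hold(seconds).
- manip.solve_ik(position, orientation): joint angles nearest the present ones, or None.
- readout.sense(): the state.
- eyes.capture(name): name is "scene" or "top" or "wrist"; returns the picture (420x560x3 uint8, red, green, blue); there is no depth.
- eyes.camera_params(name): a dict with "intrinsics" (3x3 intrinsics, pixels), "k1" (the pictures are not rectified: a ray, as slopes to the right and down, at radius r is drawn at 1 + k1 r^2 times it, then the intrinsics apply), "origin" and "rotation" of the camera in the world. Camera axes: x right, y up, looking along -z (the intrinsics and any distortion apply to the point x, -y, -z); pixel columns grow to the right and rows downward; lengths in m; the calibration is good to about 2 mm. A picture is of the moment at which its call begins: read the wrist's pose just before it. camera_params takes no time and is no camera call; for the wrist camera it gives the pose at the moment of the call.
A pose or a line that the arm cannot do raises manip.MotionError and nothing moves.
- manip.job_done(): hands the job in; it is judged then, once.
The state is a dict: "clock": time; "qpos": joint angles; "joint_velocities": joint speeds; "joint_efforts": joint torques, N m; "tool_pos": TCP position; "tcp_rot": TCP orientation; "ft_force": force on the tool from outside, world axes, zero at the start; "ft_torque": the same for the moment, N m; "width": finger opening in m; "gripper_force": force on a finger pad.
Only numpy, scipy, OpenCV 4.12 (cv2) and the standard library are available. Lean on these libraries where they do the work, as an engineer would, in place of code of your own. Each camera call takes 0.05 s, during which the arm holds its last target. There are 200 camera calls.

## Working session

There is one attempt and no reset: what is moved stays moved. The work goes in short steps, each a Python script; the robot and the scene stay as the last script left them, time stands still between calls to the robot, and variables do not carry over. Pictures are saved under pics/ and viewed, at most 10 in all, crops included, and the job is handed in when it is done.

```bash
mkdir -p pics; python3 - <<'E'
from bench import manip, readout, eyes
import cv2
for n in ["scene","top","wrist"]:
    im=eyes.capture(n); cv2.imwrite(f"pics/{n}0.png",im[:,:,::-1])
    p=eyes.camera_params(n); print(n,{k:(v.round(4).tolist() if hasattr(v,'round') and hasattr(v,'tolist') else v) for k,v in p.items()})
s=readout.sense(); print(s)
E
```

```text
scene {'intrinsics': [[443.4261, 0.0, 282.7651], [0.0, 443.4261, 202.9254], [0.0, 0.0, 1.0]], 'k1': 0.013947197001412004, 'origin': [1.3132, -0.3484, 0.626], 'rotation': [[0.4232, -0.4887, 0.763], [0.906, 0.2192, -0.3621], [0.0097, 0.8445, 0.5355]]}
top {'intrinsics': [[508.1336, 0.0, 279.1042], [0.0, 508.1336, 205.4045], [0.0, 0.0, 1.0]], 'k1': -0.09329576002962134, 'origin': [0.481, 0.0198, 1.1576], 'rotation': [[0.0125, 0.9966, -0.0819], [-0.9999, 0.0118, -0.0091], [-0.0081, 0.082, 0.9966]]}
wrist {'intrinsics': [[299.6851, 0.0, 281.967], [0.0, 299.6851, 210.995], [0.0, 0.0, 1.0]], 'k1': -0.023988426831470823, 'origin': [0.1378, 0.6384, 0.3727], 'rotation': [[0.3103, -0.9166, -0.252], [0.9506, 0.2988, 0.0839], [-0.0016, -0.2656, 0.9641]]}
{'clock': 0.15, 'qpos': array([-1.35419821,  0.33378374,  0.03989517,  1.46605477, -0.01336202,
        1.34327983, -0.05847894]), 'joint_velocities': array([-0.00142667, -0.00105597,  0.00132532, -0.0025101 ,  0.00054699,
        0.00102754, -0.0005874 ]), 'joint_efforts': array([ 2.74235921e-03, -6.59036493e+01,  1.36769503e+00, -4.05873692e+01,
        1.70658046e-02,  9.68865847e-03, -3.57294546e-06]), 'tool_pos': array([0.20181218, 0.61751668, 0.23060971]), 'tcp_rot': array([[-9.50547290e-01,  3.10579745e-01, -2.68773061e-04],
       [ 3.10579835e-01,  9.50546500e-01, -1.23163689e-03],
       [-1.27040179e-04, -1.25420460e-03, -9.99999205e-01]]), 'ft_force': array([0.03282895, 0.39815961, 0.43460386]), 'ft_torque': array([-0.0585161 ,  0.03820204,  0.01414084]), 'gripper_force': 0.0, 'width': 0.0851433149663372}
```

View pics/top0.png

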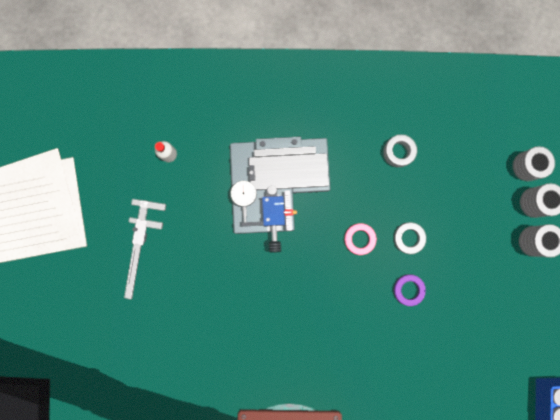

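View pics/scene0.png

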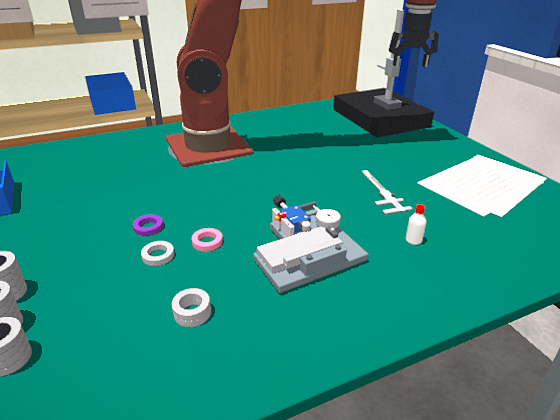

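Top view: candidates for the ring are the lone grey ring at (410,238), the two-ring stack at (401,151) (double height in the scene view at (192,307)), pink (361,239), purple (410,291), and the grey tube stacks at the right edge (540,165/200/240). I choose (410,238), which is (157,252) in the scene view: steel, alone, and flat. The comparator is around (280,185), with its knob at (274,247) and the red pointer at (290,212).

```bash
cat > h.py <<'E'
from bench import manip, readout, eyes
import numpy as np, cv2
def ray(p,u,v):
    K=p["intrinsics"]; k=p["k1"]
    x=(u-K[0,2])/K[0,0]; y=(v-K[1,2])/K[1,1]
    a,b=x,y
    for _ in range(20):
        f=1+k*(a*a+b*b); a,b=x/f,y/f
    return np.array(p["origin"]), np.array(p["rotation"])@np.array([a,-b,-1.])
def at(p,u,v,z):
    o,d=ray(p,u,v); return o+d*(z-o[2])/d[2]
def pix(p,P):
    q=np.array(p["rotation"]).T@(np.asarray(P)-p["origin"]); a,b=q[0]/-q[2],-q[1]/-q[2]
    f=1+p["k1"]*(a*a+b*b); K=p["intrinsics"]; return np.array([K[0,0]*a*f+K[0,2],K[1,1]*b*f+K[1,2]])
def down(yaw):  # tool x at angle yaw in world, z down
    c,s=np.cos(yaw),np.sin(yaw); return np.array([[c,s,0],[s,-c,0],[0,0,-1.]])
def snap(n,f=None):
    p=eyes.camera_params(n); im=eyes.capture(n)
    if f: cv2.imwrite("pics/"+f,im[:,:,::-1])
    return p,im
E
python3 - <<'E'
from h import *
p=eyes.camera_params("top")
im=cv2.imread("pics/top0.png")
hsv=cv2.cvtColor(im,cv2.COLOR_BGR2HSV)
m=((hsv[...,1]<60)&(hsv[...,2]>110)).astype(np.uint8)
w=np.zeros_like(m); w[215:262,385:440]=m[215:262,385:440]
c=max(cv2.findContours(w,cv2.RETR_EXTERNAL,cv2.CHAIN_APPROX_NONE)[0],key=cv2.contourArea)
pts=np.array([at(p,*q[0],.012)[:2] for q in c]); (cx,cy),r=cv2.minEnclosingCircle(pts.astype(np.float32))
print("ring",cx,cy,r, cv2.fitEllipse(c))
for n,u,v,z in [("knob",274,247,.05),("rest TR",328,152,.045),("rest BR",328,189,.045),("dial",243,193,.062),("ptr",290,212,.065),("slide",274,209,.062),("stack",401,151,.032),("oil",165,150,.09)]: print(n,at(p,u,v,z).round(3))
for yaw in (np.pi,0,.15,-.15):
  for P in [(.43,.02,.03),(.55,-.07,.2),(.48,.0,.2)]:
    q=manip.solve_ik(np.array(P),down(yaw)); print(yaw,P,None if q is None else np.round(q,2))
crop=cv2.resize(im[120:320,340:560],None,fx=1.8,fy=1.8); crop2=cv2.resize(im[120:270,215:345],None,fx=2.4,fy=2.4,interpolation=cv2.INTER_CUBIC)
o=np.zeros((360,396+312,3),np.uint8); o[:,:396]=crop; o[:,396:]=crop2; cv2.imwrite("pics/crop1.png",o)
E
```

```text
ring 0.5052542686462402 -0.26626646518707275 0.0364210270345211 ((410.0024719238281, 237.7893524169922), (30.640186309814453, 31.35661506652832), 160.5122528076172)
knob [0.481 0.04  0.05 ]
rest TR [ 0.693 -0.077  0.045]
rest BR [ 0.61  -0.077  0.045]
dial [0.597 0.109 0.062]
ptr [0.557 0.006 0.065]
slide [0.563 0.041 0.062]
stack [ 0.7   -0.243  0.032]
oil [0.685 0.276 0.09 ]
3.141592653589793 (0.43, 0.02, 0.03) [-0.81  0.12  0.7   2.22 -0.11  0.83  1.53]
3.141592653589793 (0.55, -0.07, 0.2) [-0.76  0.21  0.93  1.78 -0.18  1.24  1.79]
3.141592653589793 (0.48, 0.0, 0.2) [-0.86 -0.03  0.77  1.94  0.02  1.23  1.47]
0 (0.43, 0.02, 0.03) [-0.84  0.12  0.74  2.22 -0.11  0.83 -1.6 ]
0 (0.55, -0.07, 0.2) [-0.8   0.22  0.98  1.78 -0.2   1.24 -1.34]
0 (0.48, 0.0, 0.2) [-0.85 -0.03  0.75  1.94  0.02  1.23 -1.67]
0.15 (0.43, 0.02, 0.03) [-0.88  0.13  0.78  2.22 -0.12  0.83 -1.44]
0.15 (0.55, -0.07, 0.2) [-0.79  0.22  0.97  1.78 -0.19  1.24 -1.19]
0.15 (0.48, 0.0, 0.2) [-0.9  -0.03  0.8   1.94  0.03  1.23 -1.52]
-0.15 (0.43, 0.02, 0.03) [-0.83  0.12  0.72  2.22 -0.11  0.83 -1.76]
-0.15 (0.55, -0.07, 0.2) [-0.77  0.22  0.95  1.78 -0.19  1.24 -1.5 ]
-0.15 (0.48, 0.0, 0.2) [-0.81 -0.03  0.72  1.94  0.02  1.23 -1.82]
```

View pics/crop1.png

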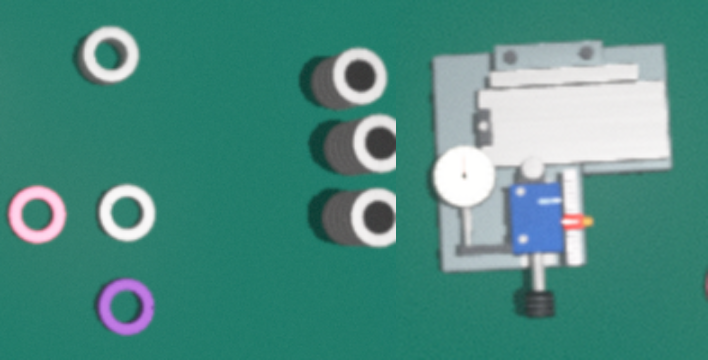

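The single steel ring is confirmed: the crop shows it at (126,213), next to the pink and purple rings. The comparator's features are clear, with its open end towards −y. Next I take close wrist views of the comparator and the ring.

```bash
python3 - <<'E'
from h import *
manip.goto(np.array([.50,.02,.2]),down(0.)); manip.hold(.3)
p,im=snap("wrist","w1.png")
import pickle
manip.goto(np.array([.45,-.25,.2]),down(0.)); manip.hold(.3)
p2,im2=snap("wrist","w2.png"); pickle.dump((p,p2),open("w.pkl","wb"))
print(readout.sense()["clock"])
hsv=cv2.cvtColor(im2,cv2.COLOR_RGB2HSV)
m=((hsv[...,1]<60)&(hsv[...,2]>130)).astype(np.uint8)
e=pix(p2,[.505,-.266,.016]);print(e)
n,l,st,ce=cv2.connectedComponentsWithStats(m)
for i in range(1,n):
    if st[i,4]>800: print(st[i],ce[i].round(1),at(p2,*ce[i],.014).round(4))
E
```

```text
4.3
[297.55465406 140.80869711]
[   0    0  112  133 6803] [37.  51.9] [ 0.5937 -0.0015  0.014 ]
[ 266  107   67   67 2429] [298.9 140.1] [ 0.5057 -0.2675  0.014 ]
[166 110  63  38 902] [199.3 124.1] [ 0.5221 -0.1622  0.014 ]
```

View pics/w1.png

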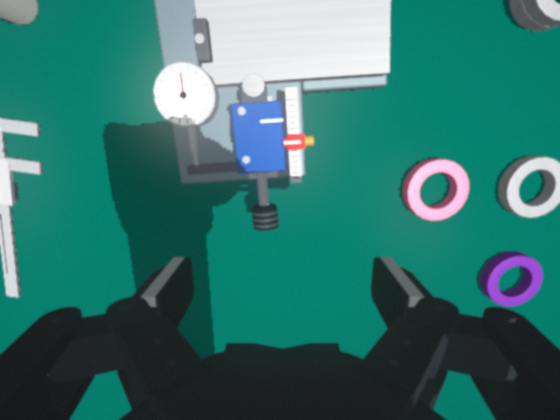

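View pics/w2.png

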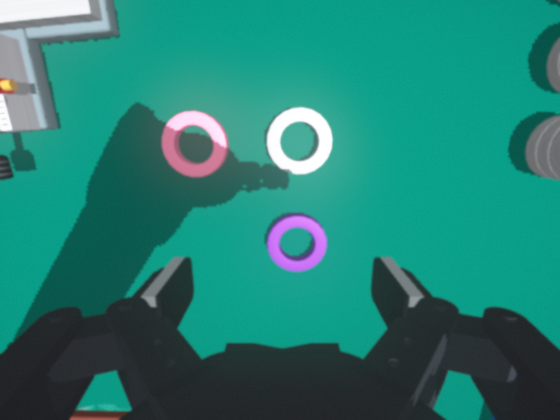

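Wrist views: w1 shows the jaw at (253,85), the dial at (184,94), the white index at (272,121), the red pointer at (292,142) and the knob at (264,217). w2 shows the loose ring at (299,140), which casts to (0.506, −0.267), in agreement with the top view. One more view, from further over the rest table, should fix the comparator's frame.

```bash
python3 - <<'E'
from h import *
import pickle
manip.goto(np.array([.57,.0,.17]),down(0.)); manip.hold(.3)
p,im=snap("wrist"); pickle.dump(p,open("w3.pkl","wb")); cv2.imwrite("pics/w3raw.png",im[:,:,::-1])
cv2.imwrite("pics/w3.png",cv2.resize(im[0:300,90:490,::-1],None,fx=2,fy=2,interpolation=cv2.INTER_CUBIC))
print(readout.sense()["clock"])
E
```

```text
5.7333
```

View pics/w3.png

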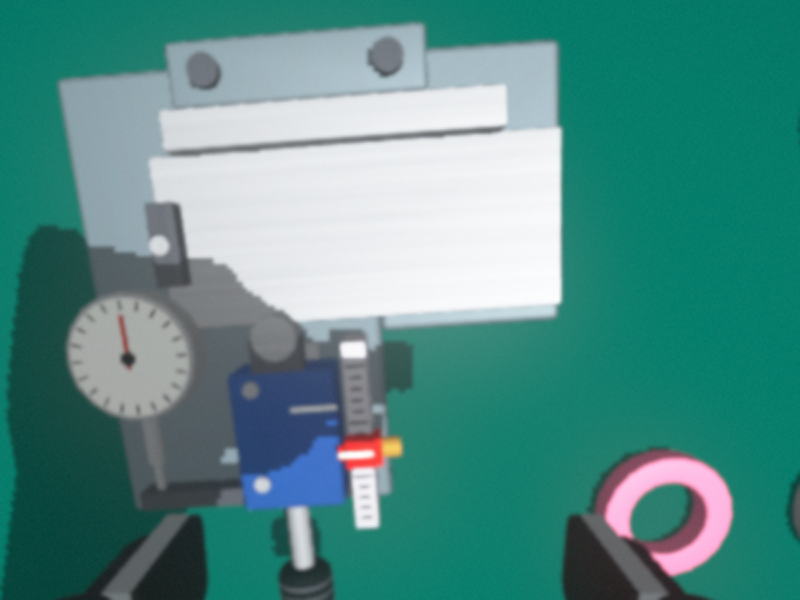

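```bash
python3 - <<'E'
from h import *
import pickle
p=pickle.load(open("w3.pkl","rb")); p1=pickle.load(open("w.pkl","rb"))[0]
f=lambda u,v,z: at(p,u/2+90-.25,v/2-.25,z)[:2]
C={"TR":(f(560,128,.045),(.036,-.125)),"BR":(f(561,302,.045),(-.036,-.125)),"TL":(f(150,158,.045),(.036,.047)),"jaw":(f(275,340,.061),(-.041,0))}
A=np.array([v[1] for v in C.values()]);B=np.array([v[0] for v in C.values()])
a,b=A-A.mean(0),B-B.mean(0)
th=np.arctan2((a[:,0]*b[:,1]-a[:,1]*b[:,0]).sum(),(a*b).sum()); R=np.array([[np.cos(th),-np.sin(th)],[np.sin(th),np.cos(th)]])
t=B.mean(0)-R@A.mean(0); print("yaw",th,"home",t); print("resid mm",((A@R.T+t-B)*1e3).round(1))
inv=lambda q:((q-t)@R*1e3).round(1)
for n,u,v,z in [("anvil bar L low edge",163,152,.06),("bar R low edge",507,130,.06),("bar L up",161,112,.06),("bar R up",507,86,.06),("base TR",556,42,.025),("base TL",60,81,.025),("base BR",556,318,.025),("knobtop",305,575,.063),("dial",129,357,.062),("scale R bot",378,526,.06),("scale L bot",357,527,.06),("index R",337,407,.062),("index L",290,411,.062),("mark L",339,456,.066),("mark R",374,453,.066),("stopTR",178,204,.055),("stopTL",147,204,.055),("stopBR",187,285,.055),("stopBL",157,287,.055)]:
    print(n,inv(f(u,v,z)))
print("w1 jaw",inv(at(p1,253,85,.061)[:2]),"knob",inv(at(p1,264,217,.05)[:2]),"dial",inv(at(p1,184,94,.062)[:2]))
E
```

```text
yaw 0.06960869288030865 home [0.64475846 0.04779579]
resid mm [[ 0.7 -0.9]
 [-0.7 -0.5]
 [-0.1  1.1]
 [ 0.1  0.3]]
anvil bar L low edge [35.2 35.1]
bar R low edge [ 33.4 -99.2]
bar L up [49.5 33.6]
bar R up [ 48.9 -99.6]
base TR [  73.1 -128. ]
base TL [73.9 87.2]
base BR [ -44.4 -127.9]
knobtop [-150.3   -1.6]
dial [-43.7  62. ]
scale R bot [-129.3  -37.1]
scale L bot [-129.1  -27.5]
index R [-71.6 -23.7]
index L [-71.9  -3.3]
mark L [-92.4 -23. ]
mark R [-92.1 -38.2]
stopTR [16.1 33.8]
stopTL [17.1 46.5]
stopBR [-16.2  35.1]
stopBL [-16.   47.9]
w1 jaw [-40.8   0.4] knob [-164.7    1.8] dial [-43.9  61.6]
```

The fit to the comparator is good: residuals are about 1 mm, the anvil face falls at x=35, the stop face at y=34–35, and the knob at (−165, 0). The pointer stands at about 20.6 mm of travel. Now I pick up the ring.

```bash
cat >> h.py <<'E'
TH=.065; HOME=np.array([.6448,.0478]); RT=down(TH)
RC=np.array([[np.cos(TH),-np.sin(TH)],[np.sin(TH),np.cos(TH)]])
def W(x,y,z): return np.r_[HOME+RC@np.array([x,y])/1e3, z/1e3]   # comparator mm -> world
def ft():
    s=readout.sense(); f=s["ft_force"]; return np.r_[RC.T@f[:2],f[2]]   # comparator axes
E
python3 - <<'E'
from h import *
c=[.5055,-.267]
manip.goto(np.array(c+[.08]),RT); manip.hold(.2); f0=ft(); print(f0.round(2))
for z in (.02,.006,.0,-.003,-.006):
    manip.line_to(np.array(c+[z]),rate=.12 if z==.02 else .05)
    d=ft()-f0; print(z,d.round(2))
    if d[2]>4: break
manip.gripper_close(40); manip.hold(.2)
s=readout.sense(); print(s["width"],s["gripper_force"],s["tool_pos"],(ft()-f0).round(2))
manip.line_to(np.array(c+[.10]),rate=.15); manip.hold(.2)
s=readout.sense(); print(s["width"],s["gripper_force"],(ft()-f0).round(2),s["clock"])
E
```

```text
[0.97 0.41 0.09]
0.02 [-1.31 -0.9   0.58]
0.006 [-1.65  0.6   0.23]
0.0 [-1.34 -1.28  0.58]
-0.003 [-1.27 -0.94  0.06]
-0.006 [-0.27  0.15 -0.27]
0.06810200016684409 43.69577480480075 [ 0.50554721 -0.26716825 -0.00541429] [-4.22  1.07  7.7 ]
0.06798543103252253 45.70854825899005 [-0.57 -0.98 -2.51] 10.4833
```

```bash
python3 - <<'E'
from h import *
manip.goto(W(-5,-80,110),RT); manip.hold(.2); f0=ft()
for z in (60,46,43,42,41,40,39,38):
    manip.line_to(W(-5,-80,z),rate=.12 if z==60 else .04); manip.hold(.08)
    d=ft()-f0; print(z,d.round(2))
    if d[2]>5: break
manip.release(); manip.hold(.1); print((ft()-f0).round(2),readout.sense()["clock"])
manip.line_to(W(-5,-80,100),rate=.2)
manip.line_to(W(-70,-80,130),rate=.2); manip.hold(.2)
p,im=snap("wrist","w4.png"); import pickle; pickle.dump(p,open("w4.pkl","wb"))
print(readout.sense()["clock"], pix(p,W(-5,-80,61)))
E
```

```text
60 [-0.8   0.57  0.7 ]
46 [-0.5  -0.02  0.05]
43 [-0.14  0.1  -0.28]
42 [-0.3  -0.18  0.51]
41 [-0.66  0.22  1.12]
40 [-0.5   0.59  0.41]
39 [-3.28  0.52  9.63]
[-1.26 -0.16  3.13] 15.0667
16.2833 [281.76103995 131.92274077]
```

View pics/w4.png

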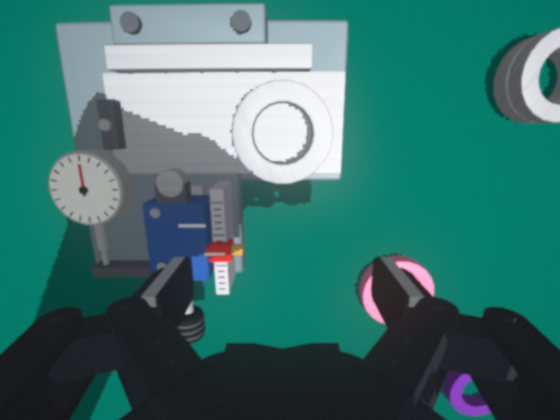

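The ring lies flat at pixel (282,131), as predicted for (−5,−80), and clear of the anvil. Next I push it home with the shut fingers and watch the force.

```bash
python3 - <<'E'
from h import *
manip.line_to(W(-20,-150,115),rate=.25); manip.gripper_close(40)
manip.line_to(W(-3,-150,51),rate=.15); manip.hold(.2); f0=ft(); print(f0.round(2),readout.sense()["clock"])
y=-150; log=[]
while y<-44:
    far = y<-72; st=6 if y<-78 else (2 if y<-58 else 1)
    y+=st; manip.line_to(W(-3,y,51),rate=.04 if y<-70 else .03)
    if y>=-78: manip.hold(.04)
    d=ft()-f0; log.append((y,*d.round(1)))
    if -d[1]>20: break
s=readout.sense(); t=s["tool_pos"]; 
for l in log: print(*l)
print("tcp comp", (RC.T@(t[:2]-HOME)*1e3).round(2), s["clock"])
E
```

```text
[ 0.84 -0.21  0.78] 18.3417
-144 -1.2 0.4 -1.2
-138 -1.7 0.1 -0.9
-132 -0.3 0.2 -0.4
-126 -0.3 0.4 -1.5
-120 -0.7 0.7 -0.7
-114 -0.9 0.3 -0.5
-108 -0.6 0.0 -0.4
-102 -1.5 -0.4 -0.9
-96 -0.3 -1.0 -0.5
-90 0.2 0.8 -2.2
-84 -0.3 0.2 -1.5
-78 0.6 -1.2 -0.9
-76 1.9 -5.2 -1.2
-74 3.9 -8.8 -1.5
-72 5.1 -11.1 -1.7
-70 6.5 -12.7 -1.4
-68 7.4 -12.7 -0.0
-66 9.8 -15.7 -0.3
-64 11.6 -16.1 0.1
-62 13.6 -16.9 0.4
-60 15.7 -18.6 0.7
-58 7.6 -11.6 -0.1
-57 9.2 -11.0 -1.1
-56 8.4 -11.2 -1.4
-55 9.4 -10.9 -0.4
-54 9.4 -11.5 -0.7
-53 9.6 -10.9 0.1
-52 10.4 -11.2 -0.3
-51 10.5 -12.0 0.4
-50 10.5 -11.2 -0.1
-49 9.8 -10.2 -0.7
-48 10.9 -12.3 -0.5
-47 11.2 -11.3 -0.6
-46 10.9 -11.4 -0.6
-45 11.4 -10.7 0.1
-44 11.3 -10.7 -0.3
tcp comp [  0.49 -47.45] 28.9833
```

The sideways force (Fx about +11 N) is not what a straight push should give, so I look before going on.

```bash
python3 - <<'E'
from h import *
import pickle
p,im=snap("wrist"); p2,i2=snap("scene"); pickle.dump((p,p2),open("w5.pkl","wb"))
o=np.zeros((420,800,3),np.uint8); o[:,:400]=im[:,80:480,::-1]; o[:,400:]=cv2.resize(i2[170:300,240:364,::-1],(400,420),interpolation=cv2.INTER_CUBIC)
cv2.imwrite("pics/w5.png",o)
E
```

```text
(no output)
```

View pics/w5.png

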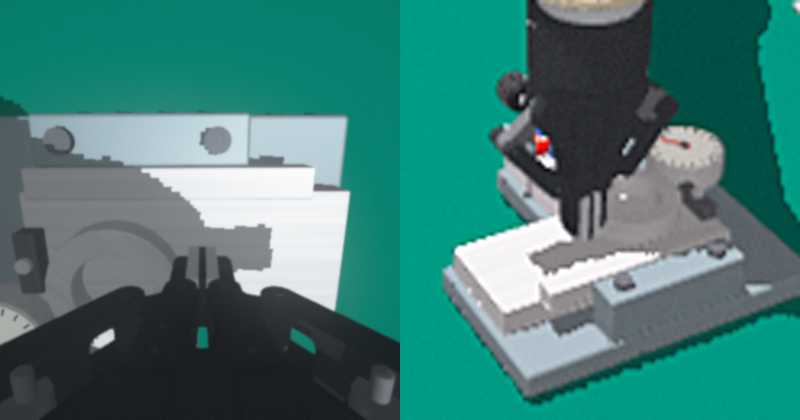

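```bash
python3 - <<'E'
from h import *
import pickle
p,_=pickle.load(open("w5.pkl","rb"))
im=cv2.imread("pics/w5.png")[:,:400]
g=im[180:420,0:260].astype(float); g=np.clip((g/150)**.6*255,0,255).astype(np.uint8)
cv2.imwrite("pics/w5b.png",cv2.resize(g,None,fx=2.5,fy=2.5,interpolation=cv2.INTER_CUBIC))
inv=lambda q:((q[:2]-HOME)@RC*1e3).round(1)
for n,u,v,z in [("ring top",115,220,.061),("ring left",65,240,.061),("ring R",180,265,.061),("bar lowL",25,197,.06),("bar lowR",314,197,.06),("stop face T",43,229,.055),("stop face B",46,290,.055)]: print(n,inv(at(p,u+80,v,z)))
print("pred home-ring top",pix(p,W(35,0,61))-[80,0], "center",pix(p,W(0,0,61))-[80,0])
E
```

```text
ring top [26.  -6.9]
ring left [16.1 17.9]
ring R [  3.  -36.9]
bar lowL [37.  34.6]
bar lowR [ 36.6 -99.7]
stop face T [19.7 31.1]
stop face B [-14.   34.3]
pred home-ring top [ 98.60600414 201.40166918] center [105.1181156  270.83615589]
```

View pics/w5b.png

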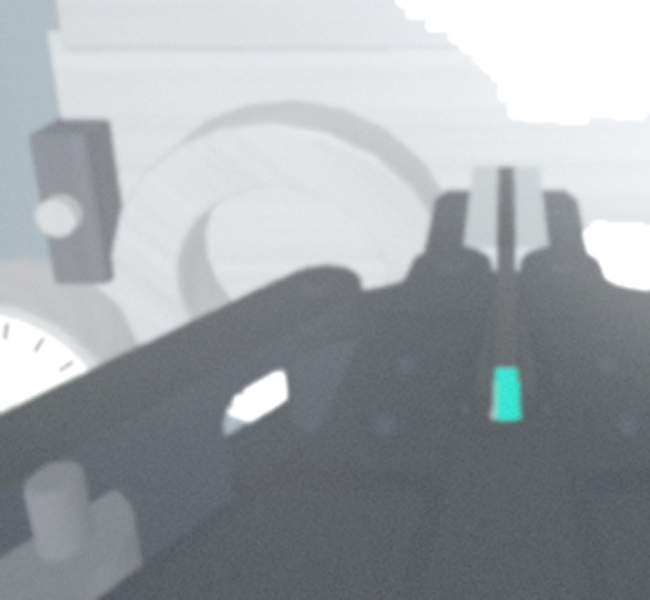

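```bash
python3 - <<'E'
from h import *
import pickle
from scipy.optimize import least_squares
p,_=pickle.load(open("w5.pkl","rb"))
inv=lambda q:((q[:2]-HOME)@RC*1e3)
P=np.array([inv(at(p,u/2.5+80,v/2.5+180,.061)) for u,v in [(113,250),(132,195),(185,142),(275,122),(340,135),(395,165)]])
print(P.round(1)); r=least_squares(lambda c:np.hypot(*(P-c).T)-35,[-10,0]); print(r.x,r.fun.round(1))
Q=np.array([inv(at(p,u/2.5+80,v/2.5+180,.061)) for u,v in [(180,260),(200,215),(270,185),(340,205)]]);r=least_squares(lambda c:np.hypot(*(Q-c).T)-21,[-10,0]); print(r.x,r.fun.round(1))
i2=cv2.imread("pics/top0.png")
E
```

```text
[[ -5.   30.4]
 [  6.8  25. ]
 [ 17.7  13.4]
 [ 21.7  -4.2]
 [ 19.1 -16.3]
 [ 13.  -26.5]]
[-13.29480519  -3.47097938] [-0.1 -0.1  0.3  0.  -0.2 -0. ]
[-12.10693686  -3.03793273] [-0.2  0.1  0.  -0.1]
```

The ring sits at about (−13,−3). It is against the stop but held off the fixed anvil, with the jaw wedged back about 17 mm and the finger holding it there by friction. I ease the fingers slowly to +x so the spring carries the ring along the stop to the anvil.

```bash
python3 - <<'E'
from h import *
import pickle
f0=np.array([.3,-.2,.3])
for x in np.arange(-1,17,1.5):
    manip.line_to(W(x,-44,51),rate=.02)
    d=ft()-f0; t=readout.sense()["tool_pos"]; print(x,d.round(1),(RC.T@(t[:2]-HOME)*1e3).round(1))
    if d[0]<2: break
p,im=snap("wrist"); pickle.dump(p,open("w6.pkl","wb")); print(readout.sense()["clock"])
g=im[180:420,80:340,::-1].astype(float); g=np.clip((g/150)**.6*255,0,255).astype(np.uint8)
cv2.imwrite("pics/w6.png",cv2.resize(g,None,fx=2.5,fy=2.5,interpolation=cv2.INTER_CUBIC))
print(pix(p,W(0,0,61)),pix(p,W(35,0,61)),pix(p,W(0,35,61)))
E
```

```text
-1.0 [ 5.  -8.1  5.6] [  1.3 -46.7]
0.5 [ 3.1 -6.8  6.7] [  2.2 -46.5]
2.0 [ 2.1 -6.5  7.3] [  3.4 -46.2]
3.5 [ 1.5 -6.6  6.8] [  4.8 -45.9]
30.1333
[188.54538027 279.12160787] [182.19610605 210.6984894 ] [118.40940151 278.9396073 ]
```

View pics/w6.png

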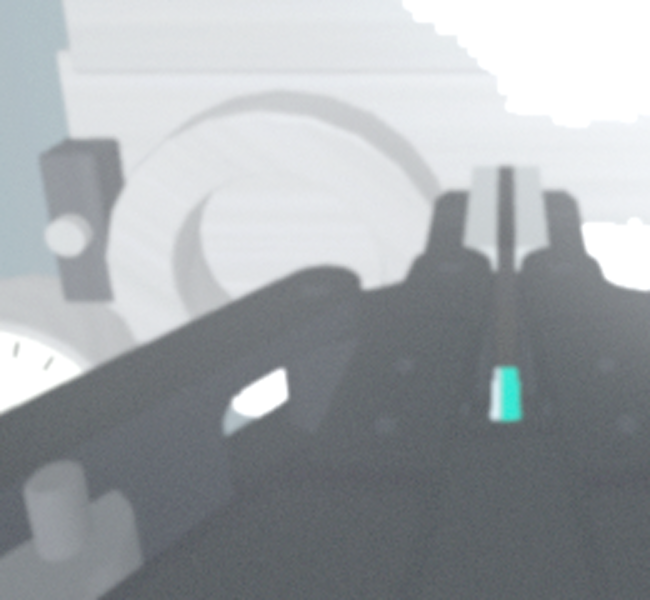

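The ring is following the fingers to +x, and the gap to the anvil bar has shrunk. The ring's top edge is at (275,111) in the crop. I keep easing, then re-centre and seat it against the stop. I have used all 10 views, so from here I measure numerically.

```bash
python3 - <<'E'
from h import *
import pickle
from scipy.optimize import least_squares
inv=lambda q:((q[:2]-HOME)@RC*1e3)
p=pickle.load(open("w6.pkl","rb"))
P=np.array([inv(at(p,u/2.5+80,v/2.5+180,.061)) for u,v in [(107,255),(130,195),(275,111),(395,160)]])
print("ring was",least_squares(lambda c:np.hypot(*(P-c).T)-35,[-10,0]).x.round(1))
f0=np.array([.3,-.2,.3])
for x in np.arange(5,20,1.5):
    manip.line_to(W(x,-44.5,51),rate=.02)
    d=ft()-f0; t=readout.sense()["tool_pos"]; print(x,d.round(1),inv(t).round(1))
    if d[0]<-4: break
p,im=snap("wrist","w7.png"); pickle.dump(p,open("w7.pkl","wb")); print(readout.sense()["clock"])
# along comparator +x above the ring at several y: grey profile at z=61 to find ring top edge / bar edge
g=cv2.GaussianBlur(cv2.cvtColor(im,cv2.COLOR_RGB2GRAY),(3,3),0)
for y in (-8,0,8):
    print(y,[int(g[tuple(pix(p,W(x,y,61))[::-1].round().astype(int))]) for x in range(4,52,2)])
E
```

```text
ring was [-7.3 -2. ]
5.0 [ 2.  -3.7  6.9] [  6.1 -45.9]
6.5 [ 1.6 -4.   4.8] [  7.5 -45.7]
8.0 [ 1.6 -3.6  5.6] [  8.9 -45.4]
9.5 [ 1.4 -3.7  5.2] [ 10.2 -45.2]
11.0 [ 1.  -3.4  5.2] [ 11.5 -45. ]
12.5 [ 0.8 -2.   4.7] [ 12.8 -44.7]
14.0 [ 0.4 -3.1  3.6] [ 13.9 -44.5]
15.5 [-1.  -2.7  2.2] [ 15.2 -44.4]
17.0 [-0.8 -2.2  0. ] [ 16.8 -44.1]
18.5 [-0.6  0.7 -0.9] [ 18.6 -43.9]
32.6833
-8 [48, 50, 47, 51, 131, 138, 137, 140, 139, 140, 140, 139, 140, 138, 140, 131, 119, 136, 136, 136, 136, 140, 139, 135]
0 [47, 48, 76, 139, 141, 138, 138, 140, 140, 138, 138, 140, 141, 141, 140, 143, 123, 136, 135, 136, 136, 139, 138, 134]
8 [89, 139, 138, 139, 140, 138, 138, 139, 140, 136, 138, 139, 139, 138, 141, 137, 119, 135, 134, 136, 135, 138, 138, 133]
```

The dark gap at x≈36 now lies directly at the ring's edge, so the ring is on the fixed anvil. Next comes the centred seating push against the stop.

```bash
python3 - <<'E'
from h import *
inv=lambda q:((q[:2]-HOME)@RC*1e3)
manip.line_to(W(14,-56,51),rate=.08); manip.line_to(W(1,-56,51),rate=.08); manip.hold(.15); f0=ft(); print(f0.round(1))
for y in np.r_[-52,-50,-48,np.arange(-47,-36)]:
    manip.line_to(W(1,y,51),rate=.03); manip.hold(.04)
    d=ft()-f0; t=readout.sense()["tool_pos"]; print(y,d.round(1),inv(t).round(1))
    if -d[1]>22: break
manip.line_to(W(1,-56,51),rate=.04)
manip.line_to(W(1,-70,90),rate=.15)
print((ft()-f0).round(1),readout.sense()["clock"])
manip.line_to(W(-70,-60,130),rate=.25); manip.hold(.1)
p,im=snap("wrist","w8.png"); p2,im2=snap("top","t8.png")
import pickle; pickle.dump((p,p2),open("w8.pkl","wb")); print(readout.sense()["clock"])
E
```

```text
[-0.4  0.1 -0.4]
-52 [-0.2 -0.2  0.5] [  1.1 -51.7]
-50 [ 0.8 -0.5 -0.6] [  1.  -49.9]
-48 [ 0.6 -0.2  0.3] [  1.  -47.9]
-47 [0.2 0.4 0.2] [  1.  -46.9]
-46 [-0.1 -1.2 -0.7] [  1.  -46.2]
-45 [ 0.2 -5.1 -0.8] [  0.9 -45.8]
-44 [ 1.2 -6.6 -1.3] [  0.9 -45.5]
-43 [ 1.7 -9.6 -0.6] [  1.  -45.4]
-42 [  1.7 -10.7  -0.4] [  1.  -45.2]
-41 [  2.5 -13.1  -1.5] [  1.  -45.1]
-40 [  1.8 -14.9  -1. ] [  1. -45.]
-39 [  1.5 -16.7  -0.6] [  1.1 -44.8]
-38 [  1.8 -19.2  -1.1] [  1.1 -44.7]
-37 [  2.8 -21.5  -0.4] [  1.1 -44.6]
[0.3 0.8 0.3] 38.6167
39.2917
```

It is firmly home: the force climbs stiffly from y=−46 while the TCP hardly moves. Before going on I check the ring, index and pointer numerically in this wrist picture.

```bash
python3 - <<'E'
from h import *
import pickle
from scipy.optimize import least_squares
inv=lambda q:((q[:2]-HOME)@RC*1e3)
p,p2=pickle.load(open("w8.pkl","rb")); im=cv2.imread("pics/w8.png"); g=cv2.GaussianBlur(cv2.cvtColor(im,cv2.COLOR_BGR2GRAY),(3,3),0).astype(float)
samp=lambda P:float(cv2.remap(g.astype(np.float32),np.float32([[pix(p,P)[0]]]),np.float32([[pix(p,P)[1]]]),cv2.INTER_LINEAR)[0,0])
for R0,lo,hi in ((35,30,40),(21,16,26)):
    pts=[]
    for a in np.arange(0,360,15):
        rr=np.arange(lo,hi,.5); v=np.array([samp(W(r*np.cos(np.radians(a)),r*np.sin(np.radians(a)),61)) for r in rr])
        dv=np.abs(np.diff(v)); k=dv.argmax()
        if dv[k]>5: pts.append((a,rr[k]+.25,dv[k]))
    P=np.array([[r*np.cos(np.radians(a)),r*np.sin(np.radians(a))] for a,r,_ in pts])
    s=least_squares(lambda c:np.hypot(*(P-c).T)-R0,[0,0],loss="soft_l1",f_scale=.5); print(R0,len(P),s.x.round(1),s.fun.round(1))
hsv=cv2.cvtColor(im,cv2.COLOR_BGR2HSV)
ex=pix(p,W(-92,-30,66)).round().astype(int); print("exp ptr px",ex, "index px",pix(p,W(-76,-14,62)).round())
def blobs(m,nm,z,mn=4):
    n,l,st,ce=cv2.connectedComponentsWithStats(m.astype(np.uint8))
    for i in range(1,n):
        if st[i,4]>=mn: print(nm,st[i],ce[i].round(1),inv(at(p,*ce[i],z)).round(1))
win=np.zeros(g.shape,bool); win[ex[1]-60:ex[1]+50,ex[0]-80:ex[0]+30]=1
red=((hsv[...,0]<8)|(hsv[...,0]>172))&(hsv[...,1]>120)&win; blobs(red,"red",.066,15)
blue=(hsv[...,0]>100)&(hsv[...,0]<130)&(hsv[...,1]>110)&win; blobs(blue,"blue",.062,50)
fill=lambda m:cv2.morphologyEx(m.astype(np.uint8),cv2.MORPH_CLOSE,np.ones((9,9)))>0
wh=(hsv[...,1]<90)
blobs(wh&fill(blue),"white-in-blue",.062); blobs(wh&fill(red),"white-in-red",.066,2)
j=pix(p,W(-45,0,61)).round(); print("jaw exp",j)
E
```

```text
35 14 [1.5 0.5] [-0.7  0.2  1.2 -0.6 -0.2  0.2  0.9  0.6 -1.7 -0.1 -0.5 -0.9  2.3  0.5]
21 18 [-1.2  1.5] [ 0.  -0.9 -1.8 -2.8  0.7  0.2 -0.2 -5.5 -0.6  3.  -2.  -1.6 -1.2 -0.5
 -0.4  0.2  2.1  0.9]
exp ptr px [242 254] index px [220. 231.]
red [234 240  26  23 355] [247.7 250.8] [-89.8 -34.3]
blue [ 172  200   67   87 4602] [206.1 244.3] [-86.3  -2.8]
white-in-blue [178 213  11  10  87] [183.2 217.3] [-65.3  12.6]
white-in-blue [206 228  29   5 141] [220. 230.] [-75.  -13.8]
white-in-blue [184 266  10  10  77] [188.2 271. ] [-108.4   12.5]
white-in-red [236 252  18   5  69] [243.9 253.6] [-92.  -31.4]
jaw exp [199. 190.]
```

Slide index is at −75.0, against −71.7 when shut, so the jaw bears on the ring, and the ring is within about 1.5 mm of home. The remaining distance from index to mark is 17 mm. Now I grip the knob.

```bash
cat >> h.py <<'E'
def inv(q): return (q[:2]-HOME)@RC*1e3
def gap(show=False):
    p,im=snap("wrist","gap.png"); hsv=cv2.cvtColor(im,cv2.COLOR_RGB2HSV)
    red=((hsv[...,0]<8)|(hsv[...,0]>172))&(hsv[...,1]>120); blue=(hsv[...,0]>100)&(hsv[...,0]<130)&(hsv[...,1]>110)
    wh=hsv[...,1]<90; out=[]
    for m,z in ((blue,.062),(red,.066)):
        n,l,st,ce=cv2.connectedComponentsWithStats(m.astype(np.uint8)); big=(l==1+st[1:,4].argmax()).astype(np.uint8)
        hull=np.zeros_like(big); c=max(cv2.findContours(big,cv2.RETR_EXTERNAL,cv2.CHAIN_APPROX_NONE)[0],key=cv2.contourArea)
        cv2.fillConvexPoly(hull,cv2.convexHull(c),1)
        hull=cv2.erode(hull,np.ones((3,3))) if z==.062 else hull
        n,l,st,ce=cv2.connectedComponentsWithStats((wh&(hull>0)).astype(np.uint8))
        c=[(st[i],ce[i].round(1).tolist(),inv(at(p,*ce[i],z)).round(1).tolist()) for i in range(1,n) if st[i,4]>8]
        if show: print("blue" if z==.062 else "red",[(a.tolist(),b,d) for a,b,d in c])
        out.append(c)
    return out
E
python3 - <<'E'
from h import *
K=-168.5
manip.release()
manip.line_to(W(K,0,110),rate=.25); print(readout.sense()["clock"])
manip.line_to(W(K,0,30),rate=.1); manip.hold(.15); f0=ft(); print("f0",f0.round(1))
gap(True)
manip.gripper_close(60); manip.hold(.2)
s=readout.sense(); print(s["width"],s["gripper_force"],(ft()-f0).round(1),inv(s["tool_pos"]).round(1),s["clock"])
gap(True)
E
```

```text
40.7
f0 [-0.6 -0.2  1.2]
blue [([232, 2, 23, 26, 461], [243.5, 14.6], [-65.0, 12.6]), ([292, 45, 58, 9, 513], [320.7, 48.9], [-75.3, -13.0]), ([238, 138, 20, 21, 341], [247.4, 148.4], [-108.2, 12.5]), ([280, 182, 10, 1, 10], [284.5, 182.0], [-120.5, -0.9])]
red [([377, 77, 12, 1, 12], [382.5, 77.0], [-84.6, -33.3]), ([352, 84, 5, 5, 14], [354.6, 86.6], [-87.7, -24.2]), ([351, 94, 48, 9, 425], [374.6, 98.0], [-91.2, -31.1]), ([350, 110, 6, 8, 25], [353.4, 112.4], [-95.9, -24.3])]
0.024195801071452687 58.45817347057164 [-1.5  2.   4.2] [-168.5    0.5] 42.6417
blue [([233, 0, 23, 26, 465], [244.3, 12.6], [-64.9, 12.6]), ([293, 43, 59, 9, 526], [321.9, 47.0], [-75.2, -13.0]), ([348, 95, 1, 10, 10], [348.0, 99.5], [-91.8, -22.6]), ([238, 137, 21, 21, 348], [248.1, 147.3], [-108.2, 12.5])]
red [([401, 75, 9, 3, 9], [405.0, 76.6], [-84.9, -40.3]), ([354, 81, 5, 6, 14], [356.1, 84.3], [-87.4, -24.2]), ([352, 93, 49, 9, 427], [376.2, 97.0], [-91.3, -31.2]), ([351, 108, 6, 8, 23], [354.4, 111.0], [-95.8, -24.2]), ([376, 119, 11, 1, 11], [381.0, 119.0], [-98.4, -33.4])]
```

The knob is gripped. The two wrist views agree when the mark is taken at z≈68, which puts it at x≈−91.1 with the index at −75.2. Next I draw the slide about 16 mm, with visual correction.

```bash
sed -i 's/(red,.066)/(red,.068)/' h.py; python3 - <<'E'
from h import *
def G():
    b,r=gap(); bi=[c for c in b if c[0][2]>35 and c[0][3]<16]; ri=max(r,key=lambda c:c[0][4])
    i=max(bi,key=lambda c:c[0][4]); return i,ri,i[2][0]-ri[2][0]
x=-168.5
manip.line_to(W(x-10,0,30),rate=.03); x-=10; manip.hold(.15)
i,r,d=G(); s=readout.sense(); print(d,i,r,inv(s["tool_pos"]).round(1),ft().round(1),s["clock"])
for k in range(4):
    if abs(d)<.5: break
    x-=np.clip(d,-8,8); manip.line_to(W(x,0,30),rate=.025); manip.hold(.2)
    i,r,d=G(); s=readout.sense(); print(d,i,r,inv(s["tool_pos"]).round(1),ft().round(1),s["width"],s["clock"])
E
```

```text
8.0 (array([293,  43,  58,  10, 521], dtype=int32), [321.7, 47.0], [-83.4, -13.0]) (array([354,  65,  49,  10, 467], dtype=int32), [377.4, 69.7], [-91.4, -30.5]) [-176.6    0.5] [ 8.5  2.  -8. ] 43.375
0.5999999999999943 (array([293,  43,  58,  10, 521], dtype=int32), [321.7, 47.0], [-90.9, -13.0]) (array([355,  40,  50,  10, 472], dtype=int32), [379.8, 44.3], [-91.5, -30.7]) [-184.2    0.5] [ 11.8   2.1 -12. ] 0.02428918091267901 44.0917
0.09999999999999432 (array([293,  43,  58,  10, 521], dtype=int32), [321.7, 47.0], [-91.4, -13.0]) (array([355,  38,  50,  10, 480], dtype=int32), [379.8, 42.4], [-91.5, -30.7]) [-184.7    0.5] [ 11.4   2.1 -12.3] 0.024358096860314652 44.5917
```

```bash
python3 - <<'E'
from h import *
p,im=snap("top","t9.png"); p0,_=__import__("pickle").load(open("w8.pkl","rb"))[::-1]
g9=cv2.cvtColor(im,cv2.COLOR_RGB2GRAY).astype(int); g8=cv2.imread("pics/t8.png",0).astype(int)
c=pix(p,W(0,0,61)).round().astype(int); print(c)
for nm,g in (("before",g8),("now",g9)):
    print(nm); print(g[c[1]-19:c[1]+22:3,c[0]-21:c[0]+22:3])
s=readout.sense(); print(s["clock"],s["gripper_force"],ft().round(1))
E
```

```text
[271 172]
before
[[184 133 233 234 235 235 235 236 230  89 101  89  99 104  83]
 [183 132 169 165 184 198 228 224 151 100 103  74 103 104  72]
 [229 239 237 231 229 238 240 239 126 105 101  80 104  98  93]
 [234 237 232 232 240 228 177 177  97 103  90  99 104  84 110]
 [167 177 218 240 224 233 239 209 103 104  74 101 105  76 127]
 [116 125 231 240 224 240 241 166 104 105  82 105 100  86 122]
 [108 107 217 232 237 241 240 115 105  91  98 105  90  93 114]
 [ 93  83 129 134 164 222 162 102 102  74 102 104  96 103 107]
 [ 72  76 123 135 129 134 118 105 101  83 105 104  96 101 101]
 [ 83  90 126 131 132 130 107 110  89 100 108  97  98  99  99]
 [147 132 134 128 130 131 110 115  79 112 110  90  96  98  99]
 [183 150 136 135 128 107 121 120  93 120 112  89  94  96  99]
 [183 157 111 107 103 103 126 115 116 127 101  89  89  93  95]
 [185 165 110  99 101 110 124  95 126 126  92  86  89  90  93]]
now
[[174 129 224 227 227 228 228 229 230 231 234 233 227 224 223]
 [176 128 162 159 176 183 218 216 180 188 203 223 222 222 225]
 [223 233 232 220 224 231 234 234 235 228 223 233 235 234 235]
 [225 230 222 227 235 223 177 174 186 233 232 224 236 237 236]
 [162 171 201 234 220 222 233 234 228 162 233 236 234 236 235]
 [118 122 224 235 208 234 234 234 234 226 205 238 232 235 235]
 [188 164 225 236 230 234 236 236 236 232 189 237 233 238 239]
 [146 142 224 230 229 236 237 237 237 233 212 238 225 238 238]
 [120 129 196 233 232 235 237 237 237 219 234 236 231 237 238]
 [123 159 192 228 234 229 230 233 228 234 241 222 239 241 241]
 [243 233 228 160 227 235 235 234 235 242 218 237 241 241 242]
 [254 248 235 234 186 175 223 226 206 215 240 242 241 235 231]
 [255 251 181 166 171 173 171 166 162 162 172 187 188 191 146]
 [255 253 203 190 190 192 194 196 196 196 195 143 249 242 133]]
44.6417 59.68155202455819 [ 11.    2.1 -12.6]
```

The ring's edge pattern is the same as before the pull, wherever the arm was not in the way. So the ring has not moved, and the grip is steady. I hand in.

```bash
python3 -c "
from h import *
print(manip.job_done())"
```

```text
the job is handed in; nothing more can be done
None
```

I handed the job in with the ring seated home against the fixed anvil and end stop. The slide is held by its knob with the white line about 0.1 mm from the red pointer's line, by my measurement; no verdict came back.

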